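Size an unmarked piston rod in the ring gauge

ROBOT

A 6-joint arm with a two-finger parallel gripper is mounted at the origin on the work surface. World frame = base frame: x ahead of the robot, y to its left, z up, the work surface at z = 0. Lengths are in m, angles in degrees, forces in N, time in s.
With the tool pointing down it reaches from about 0.375 to 0.9 m from the base axis. Payload 3.1 kg.
Tool frame: the origin (TCP) lies between the finger pads; the fingertips stand 11 mm ahead of it and the grasp point (between the pads) lies 8 mm behind it; x points along the fingers, y is the direction in which the jaws open and shut, and the axes are right-handed (so a half turn about x gives the same grasp; the last joint's range is limited). The gripper opens to 87 mm and grips with 3 to 60 N. Pads are 19 mm wide; open, the fingers measure 117 mm over their backs; the gripper's body (75 mm by 190 mm) begins 51 mm behind the grasp point.
Start: joints at [-83.108, 30.224, 82.088, -0, 67.689, -10.227], TCP at [0.184, -0.597, 0.234] pointing down, gripper open.
Joint ranges: [-176.69, 176.69], [-43.24, 126.21], [12.49, 139.97], [-82, 262], [0, 151.66], [-163.58, 163.58]. Speed limits (degrees/s): [159.86, 159.86, 180, 180, 180, 180].

INTERFACE

Orientations are given as a 3x3 rotation matrix whose columns are the frame's x, y, z axes.
In Python, from rig import bot gives the robot as it stands.
- The arm moves only by the shell command python3 -m inch 'ROWS' [OPENING]. ROWS is a JSON object of lists of equal length, an entry for each row: "dp": the shift along the tool's x, y, z in mm, a list of three; "yaw": the turn about the tool's x in degrees. In form: {"dp": [[tx, ty, tz], ...], "yaw": [yaw, ...]}. A call has 1 to 20 rows; each row shifts and turns the commanded pose from where the row before left it, along the tool's axes as they then stand; what a row does not reach is not made up. A row lasts 1/12 s, in which the tool goes at most 41.7 mm and 7.16 degrees, less where a joint would pass 70% of its speed; a pose out of reach is approached as far as the arm can. A call is refused whole if a number of a shift passes 41.7 or a number of a turn 7.16, either way. A call with a gripper value outside its range is refused whole. OPENING is the finger opening in mm, from 0 to 87, set as the call begins (- or left out, the last holds). The fingers move at their own pace and stop on an object; the grip force is fixed at half the most. Time passes only in rows, so rows that do not move let the fingers close. It gives the time, the measured TCP pose, the force and the opening at its end, in the units of the state.
- bot.read_state(): the state, without advancing time (a new reading comes with each control period).
- bot.capture(name): name is "scene" or "top"; returns a dict with "color" (400x640x3 uint8, red, green, blue), "intrinsics" (3x3 intrinsics, pixels), "pose" (4x4, takes a point from camera to world coordinates). Camera axes: x right, y down, z forward; pixel columns grow to the right and rows downward; lengths in m; the calibration is good to about 2 mm. A picture is of the moment at which its call begins. There is no depth.
- bot.hand_in(): hands the job in, once; it reports no verdict.
The state is a dict: "time_s": time; "joint_positions": joint angles; "qvel": joint speeds; "tau": joint torques, N m; "position": TCP position; "tcp_rot": TCP orientation; "force": force on the tool from outside, world axes, zero at the start; "moment": the same for the moment, N m; "opening": opening from 0.0 (shut) to 1.0 (fully open).
Only numpy, scipy, OpenCV 4.12 (cv2) and the standard library are available. Lean on these libraries where they do the work, as an engineer would, in place of code of your own. Each camera call takes 0.05 s, during which the arm holds its last target.

TASK

Gauge the unmarked piston rod that lies in the tray groove nearest the ring gauge: feed it through the row of gauge rings from the wide end, re-taking it farther back as it goes in, until it comes up snug against the ring that is too small for it, without forcing it. Let go and leave it lying in the rings for the reading. Leave the other two rods in their grooves and do not disturb the bottle, the can or the screwdriver.

Things in the scene. Friction and masses are not known exactly. Their poses are not given: they have to be found in the camera images.
- gauge_mouth (a point): centre of the front face of the first (widest) ring of the gauge, on the level gauge axis, 90 mm above the bench. y points out of the mouth: rods go in towards -y; z is up. Bores 40, 33, 26.5, 19.5, 11.5 and 5 mm; front faces 0, 36, 72, 108, 144 and 180 mm behind the mouth; rings 12 mm thick, sharp-edged, walls 11 mm. Rings 2 to 6 are clamped by hand, each up to 2.5 mm off the axis in x
- gauge: the fixed gauge: six upright steel rings in a row, each on an 18 mm wide post from below, on a slotted aluminium plate 90 mm wide, its top 22 mm above the bench, from 128 mm before the mouth to 208 mm behind it. Origin on the bench straight below the mouth, same axes
- gauge_rest (a point): bottom of the V of the rest, 95 mm before the mouth and 30 mm below the ring axis: 12 mm long, 36 mm wide, sides rising at 30 degrees to edges 20 mm below the axis. A rod let go with its nose in the rings and its tail over the rest settles on the V and the lower lip of a bore, a few degrees off level, anywhere within the play of the bores
- groove_1 (a point): middle of the tray groove nearest the gauge (and the robot), 9 mm above its floor, 29 mm above the bench: the rod to be gauged lies here, whichever of the three it is. y runs along the groove
- tray: the fixed wooden tray, 160 x 250 x 42 mm, origin under its centre: three grooves along its y, 52 mm apart, 28 mm wide, 22 mm deep, 223 mm long. A finger notch 42 mm long (in y), floor 5 mm above the bench, crosses all three at the middle: a rod can be taken only there, fingers down in the notch on either side
- groove_2 (a point): middle of the second (centre) tray groove, 9 mm above its floor; holds a rod that stays there
- groove_3 (a point): middle of the third tray groove, farthest from the gauge, 9 mm above its floor; holds a rod that stays there
- rod_25_mid (a point): centre (half-way along, on the axis) of the 25 mm piston rod: bright steel, hollow with closed ends, 215 mm long, 25 mm across, about 0.45 kg; ends alike, square and sharp. Own y runs along it (either way round). It passes 3 rings; the next, its face 108 mm behind the mouth, stops it; its tail end then stands 107 mm out of the mouth
- rod_18_mid (a point): centre (half-way along, on the axis) of the 18 mm piston rod: bright steel, hollow with closed ends, 215 mm long, 18 mm across, about 0.3 kg; ends alike, square and sharp. Own y runs along it (either way round). It passes 4 rings; the next, its face 144 mm behind the mouth, stops it; its tail end then stands 71 mm out of the mouth
- rod_10_mid (a point): centre (half-way along, on the axis) of the 10 mm piston rod: bright steel, hollow with closed ends, 215 mm long, 10 mm across, about 0.13 kg; ends alike, square and sharp. Own y runs along it (either way round). It passes 5 rings; the next, its face 180 mm behind the mouth, stops it; its tail end then stands 35 mm out of the mouth
- rod_25: the 25 mm rod; origin on its surface, half-way along
- rod_18: the 18 mm rod; origin on its surface, half-way along
- rod_10: the 10 mm rod; origin on its surface, half-way along
- oil_bottle: bystander: yellow squeeze bottle, 72 mm across, with a thin brass spout, 240 mm tall; origin under its centre
- spray_can: bystander: blue can, 62 mm across, 175 mm tall; origin under its centre
- screwdriver: bystander: screwdriver, 210 mm long, lying on the bench; origin under its middle, tip towards its own +x

How it is judged (in metres and radians):
At the end, for the whole second after the job is handed in: The rod from the groove nearest the gauge lies in the rings along the row (within 9 degrees), its centre within 2.5 mm along the row of where its end touches the ring that stops it; the other two lie in grooves 2 and 3 (centres within 22 mm of the site); all at rest (((y of rod_25_mid in the frame of gauge_mouth between -0.003 and 0.002 m and x of rod_25_mid in the frame of gauge_mouth between -0.018 and 0.018 m and z of rod_25_mid in the frame of gauge_mouth between -0.022 and 0.018 m and angle between the y axis of rod_25_mid and the y axis of gauge_mouth, either way round below 0.16 rad) or (y of rod_18_mid in the frame of gauge_mouth between -0.039 and -0.034 m and x of rod_18_mid in the frame of gauge_mouth between -0.018 and 0.018 m and z of rod_18_mid in the frame of gauge_mouth between -0.022 and 0.018 m and angle between the y axis of rod_18_mid and the y axis of gauge_mouth, either way round below 0.16 rad) or (y of rod_10_mid in the frame of gauge_mouth between -0.075 and -0.07 m and x of rod_10_mid in the frame of gauge_mouth between -0.018 and 0.018 m and z of rod_10_mid in the frame of gauge_mouth between -0.022 and 0.018 m and angle between the y axis of rod_10_mid and the y axis of gauge_mouth, either way round below 0.16 rad)) and ((y of rod_25_mid in the frame of gauge_mouth between -0.003 and 0.002 m and x of rod_25_mid in the frame of gauge_mouth between -0.018 and 0.018 m and z of rod_25_mid in the frame of gauge_mouth between -0.022 and 0.018 m and angle between the y axis of rod_25_mid and the y axis of gauge_mouth, either way round below 0.16 rad) or (distance between rod_25_mid and groove_2 below 0.022 m or distance between rod_25_mid and groove_3 below 0.022 m)) and ((y of rod_18_mid in the frame of gauge_mouth between -0.039 and -0.034 m and x of rod_18_mid in the frame of gauge_mouth between -0.018 and 0.018 m and z of rod_18_mid in the frame of gauge_mouth between -0.022 and 0.018 m and angle between the y axis of rod_18_mid and the y axis of gauge_mouth, either way round below 0.16 rad) or (distance between rod_18_mid and groove_2 below 0.022 m or distance between rod_18_mid and groove_3 below 0.022 m)) and ((y of rod_10_mid in the frame of gauge_mouth between -0.075 and -0.07 m and x of rod_10_mid in the frame of gauge_mouth between -0.018 and 0.018 m and z of rod_10_mid in the frame of gauge_mouth between -0.022 and 0.018 m and angle between the y axis of rod_10_mid and the y axis of gauge_mouth, either way round below 0.16 rad) or (distance between rod_10_mid and groove_2 below 0.022 m or distance between rod_10_mid and groove_3 below 0.022 m)) and linear speed of each of rod_25, rod_18, rod_10 below 0.02 m/s).
It fails at once if the bottle, the can or the screwdriver is disturbed (moved more than 30 mm) (distance of any of oil_bottle, spray_can, screwdriver from where it was at the start of the episode above 0.03 m).
It fails at once if a rod is forced against the gauge (more than 50 N) (contact force between any of rod_25, rod_18, rod_10 and gauge above 50 N).
It also fails if it takes over 64 s, if anything falls off the work surface, if the arm or the gripper's body presses on something with over 40 N, if the wrist force passes 120 N, or if a joint passes its speed limit or range.

## Working session

There is one attempt and no reset: what is moved stays moved. The work goes in short steps, Python scripts to look and compute and a shell command to move; the robot and the scene stay as the last step left them, time stands still between calls to the robot, and variables do not carry over. Pictures are saved under pics/ and viewed, and the job is handed in when it is done.

```bash
ls; mkdir -p pics; python3 - <<'E'
from rig import bot
import cv2,numpy as np
s=bot.read_state();print(s)
for n in("scene","top"):
    c=bot.capture(n);cv2.imwrite(f"pics/{n}0.png",c["color"][:,:,::-1]);print(n,c["intrinsics"],c["pose"])
E
```

```text
pics
{'time_s': 0.0, 'joint_positions': array([-8.31092474e+01,  3.02789405e+01,  8.21569049e+01,  1.22301863e-04,
        6.76886578e+01, -1.02277456e+01]), 'qvel': array([-0.00442183,  0.06683355,  0.0120792 ,  0.02021768,  0.04395834,
       -0.01921507]), 'tau': array([ 3.62959790e-04, -4.40043640e+01, -1.76593351e+01,  6.32353686e-02,
        5.83069073e-02, -1.73220487e-04]), 'position': array([ 0.18390533, -0.59658584,  0.232569  ]), 'tcp_rot': array([[-2.58747431e-04,  2.94347839e-01, -9.55698322e-01],
       [ 2.15753049e-03, -9.55695965e-01, -2.94347697e-01],
       [-9.99997639e-01, -2.13810998e-03, -3.87780561e-04]]), 'force': array([ 1.04292439, -0.88774433, -0.91415005]), 'moment': array([-0.01121861,  0.01359771,  0.01460294]), 'opening': 1.0023447482509185}
scene [[387.84304744   0.         320.59993457]
 [  0.         387.84304744 195.5735439 ]
 [  0.           0.           1.        ]] [[-0.49286999  0.62524253 -0.60510408  1.12371699]
 [ 0.87007866  0.34896056 -0.34812305  0.35195353]
 [-0.00650388 -0.69806755 -0.71600237  0.75319998]
 [ 0.          0.          0.          1.        ]]
top [[486.13104966   0.         318.71448057]
 [  0.         486.13104966 201.87359239]
 [  0.           0.           1.        ]] [[ 0.01144352 -0.98015067  0.19792351  0.27367975]
 [-0.99990985 -0.00982647  0.00915032 -0.00373362]
 [-0.0070238  -0.19801038 -0.98017476  1.47890278]
 [ 0.          0.          0.          1.        ]]
```

View pics/scene0.png

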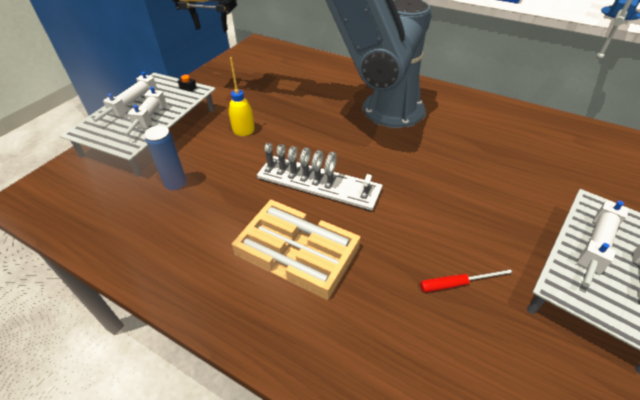

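View pics/top0.png

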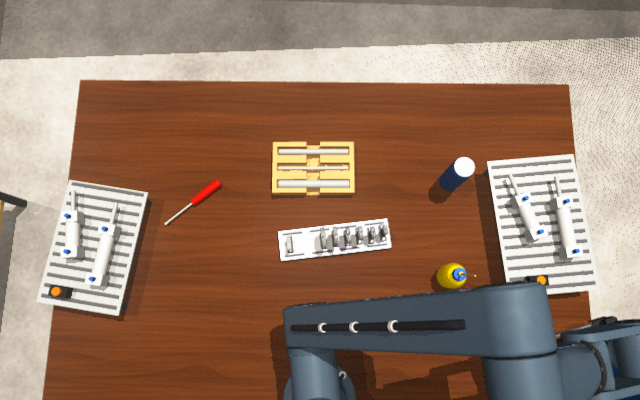

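Top view: tray at (272-355, 142-195), the gauge at (278-391, 220-260) with the rest at the left (+y) end, can at (457,172), bottle at (453,275), screwdriver at (193,203). I'll zoom in next.

```bash
python3 - <<'E'
import cv2
t=cv2.imread("pics/top0.png");s=cv2.imread("pics/scene0.png")
cv2.imwrite("pics/topz.png",cv2.resize(t[135:270,265:400],None,fx=5.8,fy=4.4*1,interpolation=cv2.INTER_CUBIC)[:600])
cv2.imwrite("pics/scz.png",cv2.resize(s[135:300,225:390],None,fx=4.8,fy=3.6,interpolation=cv2.INTER_CUBIC))
E
```

```text
(no output)
```

View pics/topz.png

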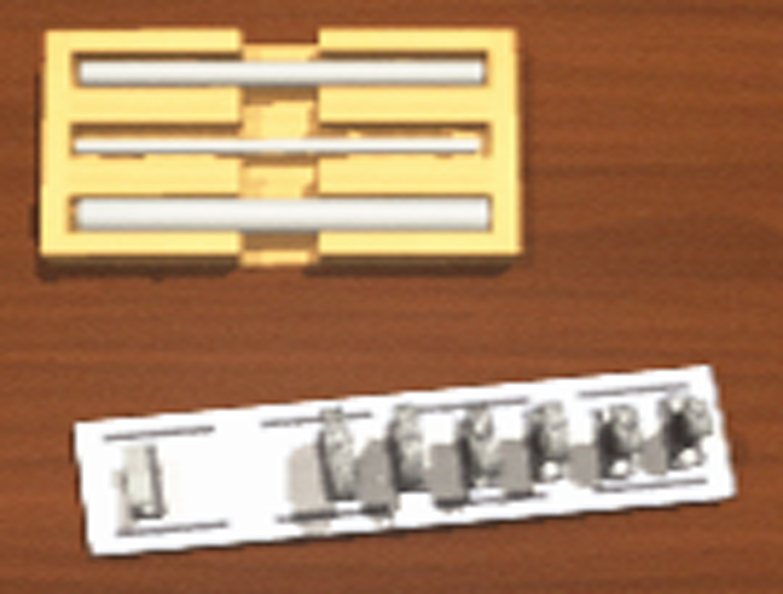

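View pics/scz.png

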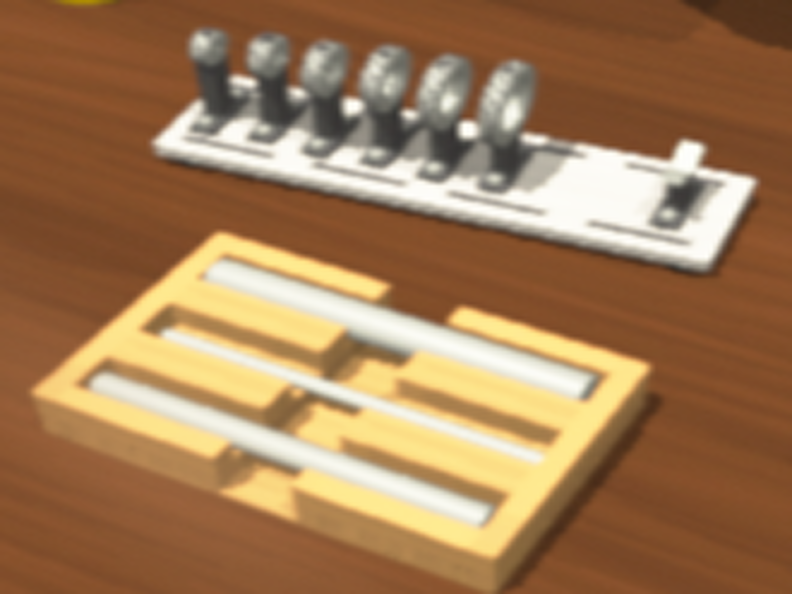

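Groove 1 holds the thickest rod, 25 mm (about 8 px at 335 px/m). Groove 2 holds the 10 mm rod and groove 3 the 18 mm. I'll refine the tray and gauge poses with an edge fit in both cameras.

```bash
cat > h.py <<'E'
import cv2,numpy as np
from scipy.optimize import least_squares
from scipy.ndimage import map_coordinates
def proj(c,P):
    T=np.linalg.inv(c["pose"]);q=np.atleast_2d(P)@T[:3,:3].T+T[:3,3]
    k=q@c["intrinsics"].T;return k[:,:2]/k[:,2:]
def ray(c,uv,z):
    d=c["pose"][:3,:3]@np.linalg.inv(c["intrinsics"])@np.array([uv[0],uv[1],1.]);o=c["pose"][:3,3]
    return o+d*(z-o[2])/d[2]
def place(p,L):
    L=np.atleast_2d(L);c,s=np.cos(p[2]),np.sin(p[2])
    return np.c_[p[0]+c*L[:,0]-s*L[:,1],p[1]+s*L[:,0]+c*L[:,1],L[:,2]]
def fit(cams,edges,p,R=4.,it=12,chan=None,ret=False):
    p=np.array(p,float)
    ims=[cv2.GaussianBlur(c["color"].astype(np.float32),(0,0),.6).mean(2) if chan is None else cv2.GaussianBlur(c["color"].astype(np.float32),(0,0),.6)[:,:,chan] for c in cams]
    for k in range(it):
        r=max(R*(.75**k),1.5);obs=[]
        for ci,(c,im) in enumerate(zip(cams,ims)):
            for a,b in edges[ci]:
                a=np.array(a,float);b=np.array(b,float)
                for t in np.linspace(.04,.96,30):
                    L=a+(b-a)*t
                    q=proj(c,place(p,[L,L+(b-a)*1e-3]));d=q[1]-q[0];n=np.array([-d[1],d[0]]);n/=np.linalg.norm(n)
                    s=np.arange(-r-.5,r+.51,.1)
                    v=map_coordinates(im,[q[0,1]+s*n[1],q[0,0]+s*n[0]],order=1)
                    g=np.abs(np.gradient(v,.1));i=g.argmax()
                    if g[i]<15: continue
                    w=slice(max(i-8,0),i+9);so=(g[w]*s[w]).sum()/g[w].sum()
                    obs.append((ci,L,n,q[0]+so*n))
        def f(p):
            out=[]
            for ci in range(len(cams)):
                o=[x for x in obs if x[0]==ci]
                if not o: continue
                q=proj(cams[ci],place(p,[x[1] for x in o]))
                out+=list(((q-np.array([x[3] for x in o]))*np.array([x[2] for x in o])).sum(1))
            return np.array(out)
        sol=least_squares(f,p,loss="soft_l1",f_scale=.3,x_scale=[.001,.001,.01]);p=sol.x
    e=f(p);return p,np.sqrt(np.median(e**2)),len(e)
def rect(x0,x1,y0,y1,z,which="abcd"):
    C=[(x0,y0,z),(x1,y0,z),(x1,y1,z),(x0,y1,z)]
    E=dict(a=(C[0],C[1]),b=(C[1],C[2]),c=(C[2],C[3]),d=(C[3],C[0]));return [E[w] for w in which]
E
cat > m.py <<'E'
from h import *
from rig import bot
S=bot.capture("scene");T=bot.capture("top")
z=lambda u,v:(265+(u+.5)/5.8-.5,135+(v+.5)/4.4-.5)
tc=np.mean([ray(T,z(*q),.042) for q in[(45,32),(519,30),(522,253),(40,253)]],0)
pc=[ray(T,z(*q),.022) for q in[(76,424),(712,366),(736,496),(92,554)]]
print("tray0",tc);print(pc)
d=(pc[0]+pc[3]-pc[1]-pc[2])/2;yaw=np.arctan2(-d[0],d[1]);print("len",np.linalg.norm(d),"yaw",np.degrees(yaw), "wid",np.linalg.norm(pc[0]-pc[3]))
mid=np.mean(pc,0);m=mid-d/np.linalg.norm(d)*(-.04)
m=mid+(-(-.04))*d/np.linalg.norm(d) if 0 else mid+d/np.linalg.norm(d)*.04
print("mouth0",m)
tr=[((-.08,-.125,.042),(.08,-.125,.042)),((-.08,.125,.042),(.08,.125,.042))]+[((x,y*.022,.042),(x,y*.125,.042)) for x in(-.08,.08) for y in(-1,1)]
pl=rect(-.045,.045,-.208,.128,.022)
ps=[e for e in pl if 1]
p0=[tc[0],tc[1],0.]; g0=[m[0],m[1],yaw]
for nm,cams,idx in(("both",[S,T],[0,1]),("scene",[S],[0]),("top",[T],[1])):
    print(nm,"tray",fit(cams,[tr]*len(cams),p0),"gauge",fit(cams,[pl]*len(cams),g0))
E
python3 m.py
```

```text
tray0 [0.67373474 0.02812938 0.042     ]
[array([0.47687766, 0.13284766, 0.022     ]), array([ 0.52066906, -0.19894401,  0.022     ]), array([ 0.43101283, -0.20985595,  0.022     ]), array([0.38804247, 0.12209952, 0.022     ])]
len 0.3346968230598628 yaw 7.447198650548784 wid 0.08948303368963693
mouth0 [0.44896601 0.00119939 0.022     ]
both tray (array([0.67391329, 0.02784916, 0.01232947]), np.float64(0.38623238850640834), 360) gauge (array([0.44967743, 0.00125846, 0.12952182]), np.float64(0.3880500053585157), 230)
scene tray (array([0.67430573, 0.02687646, 0.01398933]), np.float64(0.3595114166605112), 180) gauge (array([0.45748921, 0.00135708, 0.13407673]), np.float64(0.2479190699079071), 108)
top tray (array([0.67358301, 0.0291094 , 0.01084255]), np.float64(0.2318786750294256), 180) gauge (array([0.44895076, 0.00187091, 0.12990689]), np.float64(0.20801574981468895), 120)
```

```bash
cat > ov.py <<'E'
from h import *
def overlay(c,g,t,box,f,name,off=[0]*6):
    x0,y0,x1,y1=box
    im=cv2.resize(c["color"][y0:y1,x0:x1,::-1],None,fx=f,fy=f,interpolation=cv2.INTER_CUBIC)
    def dr(P,col,cl=False):
        q=(proj(c,P)-[x0,y0]+.5)*f-.5
        cv2.polylines(im,[np.round(q*16).astype(np.int32)],cl,col,1,cv2.LINE_AA,4)
    th=np.linspace(0,2*np.pi,60)
    for i,(b,y) in enumerate(zip([40,33,26.5,19.5,11.5,5],[0,36,72,108,144,180])):
        for yy,col in((0,(0,0,255)),(12,(0,160,255))):
            for r in(b/2000+.011,b/2000):
                dr(place(g,np.c_[off[i]/1000+r*np.cos(th),0*th-(y+yy)/1000,.09+r*np.sin(th)]),col,True)
    dr(place(g,[(-.045,-.208,.022),(.045,-.208,.022),(.045,.128,.022),(-.045,.128,.022)]),(255,0,0),True)
    dr(place(g,[(-.018,.095,.07),(0,.095,.06),(.018,.095,.07)]),(255,0,255))
    dr(place(g,[(0,.128,.09),(0,-.2,.09)]),(0,255,0))
    dr(place(t,[(-.08,-.125,.042),(.08,-.125,.042),(.08,.125,.042),(-.08,.125,.042)]),(255,0,0),True)
    cv2.imwrite(name,im)
E
python3 - <<'E'
from ov import *
from rig import bot
S=bot.capture("scene");T=bot.capture("top")
g=[.4492,.0016,.1300];t=[.6738,.028,.0118]
overlay(S,g,t,(250,130,390,220),5.7,"pics/os1.png");overlay(T,g,t,(270,205,400,270),6,"pics/ot1.png")
E
```

```text
(no output)
```

View pics/os1.png

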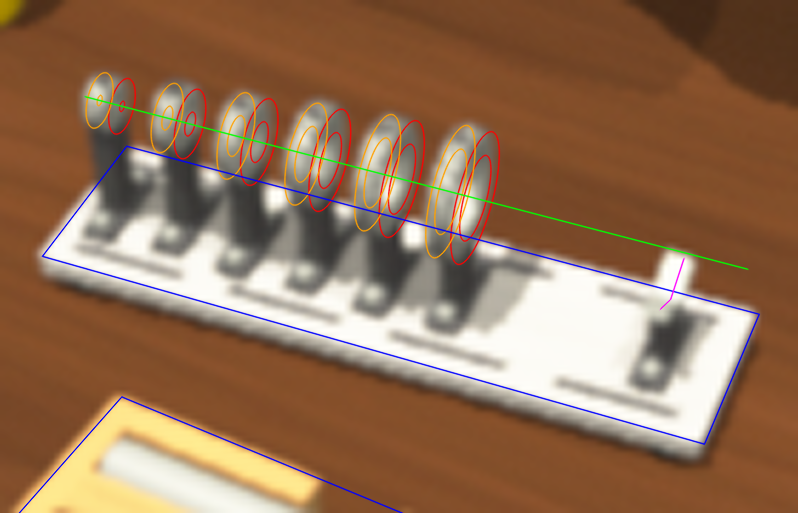

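View pics/ot1.png

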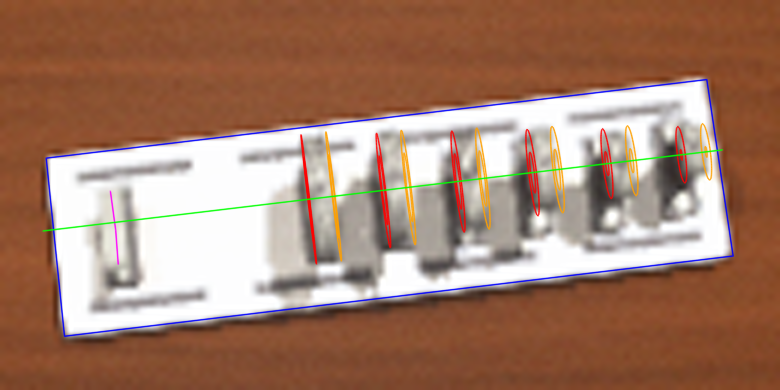

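```bash
python3 - <<'E'
from ov import *
from rig import bot
S=bot.capture("scene");T=bot.capture("top")
z=.0325;r=.0125
def rod(r,z,cam):
    # silhouette tangent points approx: perpendicular to view dir in xz
    o=cam["pose"][:3,3]; v=np.array([o[0]-.622,o[2]-z]);v/=np.linalg.norm(v);n=np.array([-v[1],v[0]])
    return [((s*r*n[0],-.10,z+s*r*n[1]),(s*r*n[0],.10,z+s*r*n[1])) for s in(1,-1)]+[((-.008,e,z+.009),(.008,e,z+.009)) for e in(-.1075,.1075)]
p0=[.6218,.0274,.0118]
for nm,cs in(("both",[S,T]),("S",[S]),("T",[T])): print(nm,fit(cs,[rod(r,z,c) for c in cs],p0,R=3))
for n,uv,zz in(("bottle",(455,282),0),("can top",(464,167),.175),("sd",(193,203),.01)): print(n,ray(T,uv,zz))
E
python3 -m inch '{"dp":[[-10,0,0],[-10,0,0],[-10,0,0],[-10,0,0],[-10,0,0],[-10,0,0],[-10,0,0],[-10,0,0],[-10,0,0],[-10,0,0],[-10,0,0]],"yaw":[-6.7,-6.7,-6.7,-6.7,-6.7,-6.7,-6.7,-6.7,-6.7,-6.7,-6.6]}' 87
```

```text
both (array([0.62371868, 0.0254938 , 0.01363721]), np.float64(0.6198645829868582), 193)
S (array([0.62351743, 0.02374754, 0.01276299]), np.float64(0.17307167794965178), 75)
T (array([0.62528187, 0.02636833, 0.01457329]), np.float64(0.5973441994467084), 118)
bottle [ 0.33136012 -0.40128927  0.        ]
can top [ 0.63957695 -0.39296202  0.175     ]
sd [0.56285267 0.39801095 0.01      ]
time_s: 1.32
position: [0.184, -0.5971, 0.344]
tcp_rot: [[-0.0, 1.0, 0.018], [0.0, 0.018, -1.0], [-1.0, -0.0, -0.0]]
force: [0.4, -1.0, 0.4]
opening: 1.003
```

```bash
python3 -m inch '{"dp":[[0,22.5,-30.8],[0,22.5,-30.8],[0,22.5,-30.8],[0,22.5,-30.8],[0,22.5,-30.8],[0,22.5,-30.8],[0,22.5,-30.8],[0,22.5,-30.8],[0,22.5,-30.8],[0,22.5,-30.8],[0,22.5,-30.8],[0,22.5,-30.8],[0,22.5,-30.8],[0,22.5,-30.8],[0,22.5,-30.8],[0,22.5,-30.8],[0,22.5,-30.8],[0,22.5,-30.8],[0,22.5,-30.8],[0,22.5,-30.8]],"yaw":[0,0,0,0,0,0,0,0,0,0,0,0,0,0,0,0,0,0,0,0]}'
python3 -m inch '{"dp":[[30,0,0],[30,0,0],[30,0,0],[30,0,0],[0,0,0]],"yaw":[0,0,0,0,0]}'
python3 - <<'E'
from ov import *
from rig import bot
S=bot.capture("scene");T=bot.capture("top")
print(bot.read_state()["position"])
cv2.imwrite("pics/s2.png",cv2.resize(S["color"][120:300,220:400,::-1],None,fx=3.3,fy=3.3));cv2.imwrite("pics/t2.png",cv2.resize(T["color"][100:270,240:400,::-1],None,fx=3.5,fy=3.5))
E
```

```text
time_s: 2.98
position: [0.627, 0.0262, 0.3436]
tcp_rot: [[0.0, 1.0, 0.013], [-0.0, 0.013, -1.0], [-1.0, 0.0, 0.0]]
force: [0.2, -0.7, -0.4]
opening: 1.002
time_s: 3.4
position: [0.6218, 0.0251, 0.2171]
tcp_rot: [[-0.013, 1.0, 0.013], [0.002, 0.013, -1.0], [-1.0, -0.013, -0.002]]
force: [-0.8, 0.5, -1.7]
opening: 0.997
[0.62582793 0.02437226 0.22302136]
```

View pics/s2.png

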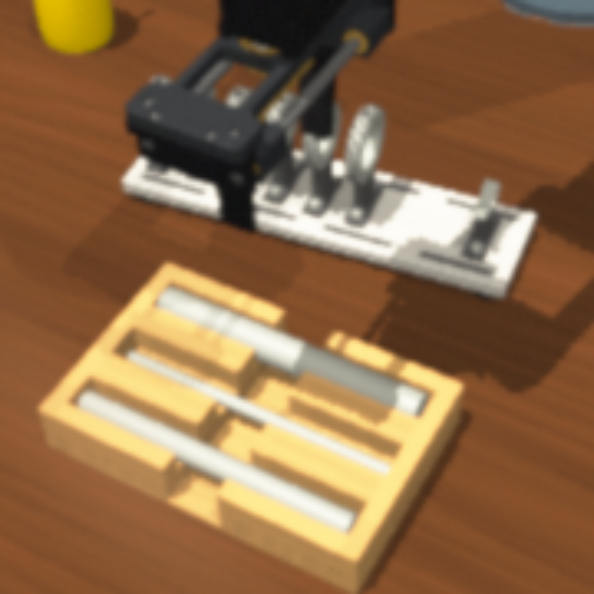

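View pics/t2.png

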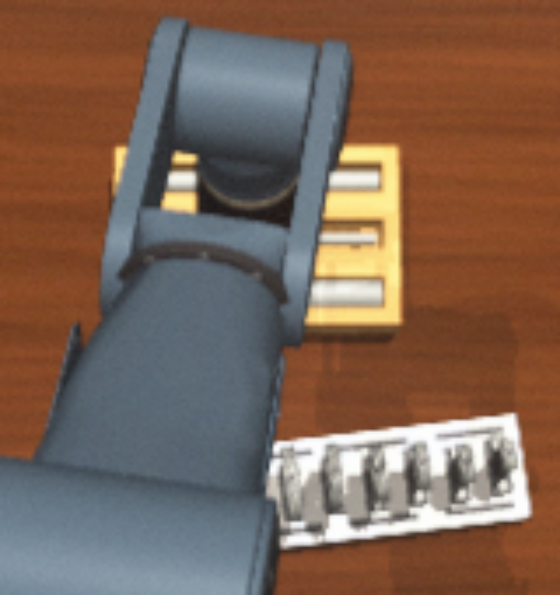

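```bash
python3 -m inch '{"dp":[[0,0,0],[0,0,0],[0,0,0],[0,0,0],[0,0,0]],"yaw":[0,0,0,0,0]}' 46
```

```text
time_s: 3.92
position: [0.6267, 0.0242, 0.2248]
tcp_rot: [[0.002, 1.0, 0.012], [-0.0, 0.012, -1.0], [-1.0, 0.002, 0.0]]
force: [-0.1, -0.2, -0.3]
opening: 0.707
```

```bash
python3 -m inch '{"dp":[[10,-1,-1],[20,-1.5,-1],[25,-1.6,0],[25,0,0],[20,0,0],[15,0,0],[10,0,0],[5,0,0],[0,0,0],[0,0,0],[0,0,0]],"yaw":[0,0,0,0,0,0,0,0,0,0,0]}'
python3 - <<'E'
from ov import *
from rig import bot
S=bot.capture("scene")
print(bot.read_state()["position"])
cv2.imwrite("pics/s3.png",cv2.resize(S["color"][150:300,220:400,::-1],None,fx=4,fy=4,interpolation=cv2.INTER_CUBIC))
E
```

```text
time_s: 4.83
position: [0.623, 0.0262, 0.0946]
tcp_rot: [[0.002, 1.0, 0.013], [-0.0, 0.013, -1.0], [-1.0, 0.002, 0.0]]
force: [-0.3, -0.0, -0.7]
opening: 0.529
[0.62299655 0.02618388 0.0947364 ]
```

View pics/s3.png

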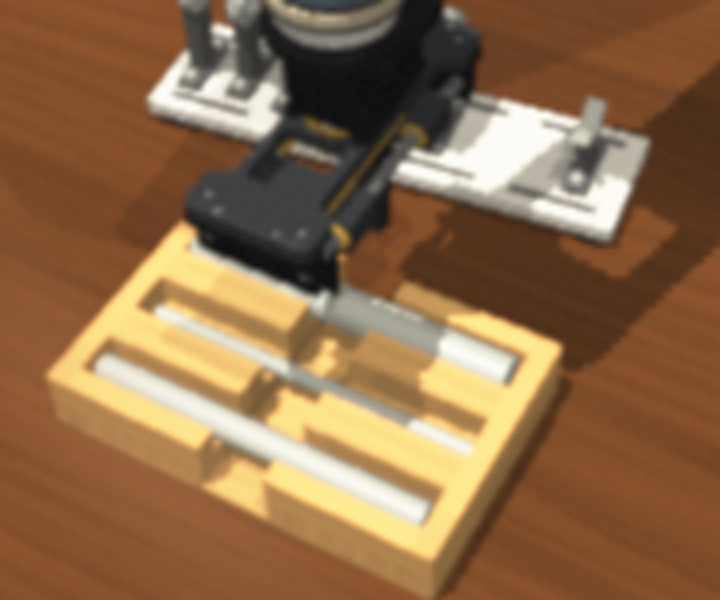

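The open fingers are above the notch, at about (330,285) in the crop, straddling rod 1. I'll descend and close.

```bash
python3 -m inch '{"dp":[[10,0,0],[15,0,0],[15,0,0],[12,0,0],[10,0,0],[6,0,0],[2,0,0],[0,0,0],[0,0,0]],"yaw":[0,0,0,0,0,0,0,0,0]}'
python3 -m inch '{"dp":[[0,0,0],[0,0,0],[0,0,0],[0,0,0],[0,0,0],[0,0,0],[0,0,0],[0,0,0]],"yaw":[0,0,0,0,0,0,0,0]}' 10
```

```text
time_s: 5.63
position: [0.6225, 0.0262, 0.0239]
tcp_rot: [[0.001, 1.0, 0.013], [-0.0, 0.013, -1.0], [-1.0, 0.001, 0.0]]
force: [-0.2, 0.9, -0.0]
opening: 0.53
time_s: 6.3
position: [0.6224, 0.0263, 0.0239]
tcp_rot: [[0.001, 1.0, 0.013], [-0.0, 0.013, -1.0], [-1.0, 0.001, 0.0]]
force: [0.7, 0.2, 2.9]
opening: 0.277
```

```bash
python3 -m inch '{"dp":[[-3,0,0],[-6,0,0],[-10,0,0],[-12,0,0],[-15,0,0],[-15,0,0],[-12,0,0],[-8,0,0],[-4,0,0],[0,0,0],[0,0,0]],"yaw":[0,0,0,0,0,0,0,0,0,0,0]}' 10
python3 - <<'E'
from ov import *
from rig import bot
S=bot.capture("scene")
print(bot.read_state()["position"])
cv2.imwrite("pics/s4.png",cv2.resize(S["color"][150:300,220:400,::-1],None,fx=4,fy=4,interpolation=cv2.INTER_CUBIC))
E
```

```text
time_s: 7.22
position: [0.6217, 0.0263, 0.1085]
tcp_rot: [[-0.001, 1.0, 0.013], [0.0, 0.013, -1.0], [-1.0, -0.001, -0.0]]
force: [0.1, -0.0, -4.9]
opening: 0.275
[0.62144752 0.02633943 0.10796424]
```

View pics/s4.png

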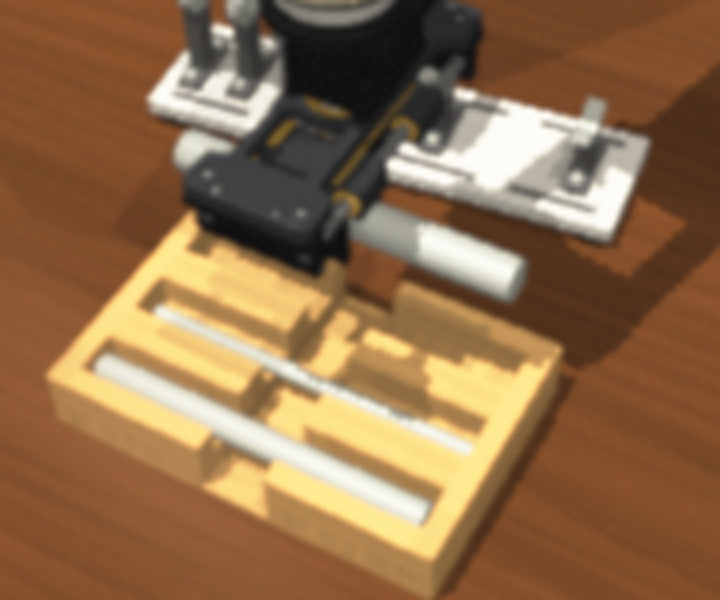

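```bash
python3 -m inch '{"dp":[[0,0,-10],[0,0,-20],[0,0,-25],[0,0,-25],[0,-5,-18],[0,-15,-10.5],[0,-25,0],[0,-28,0],[0,-28,0],[0,-28,0],[0,-25,0],[0,-18,0],[0,-11,0],[0,-5,0],[0,0,0],[0,0,0],[0,0,0]],"yaw":[0,0,0,0,0,0,0,0,0,0,0,-1.7,-2,-2,-1,0,0]}' 10
python3 - <<'E'
from ov import *
from rig import bot
S=bot.capture("scene");T=bot.capture("top")
print(bot.read_state()["position"],bot.read_state()["tcp_rot"])
g=[.4492,.0016,.1300];t=[.6738,.028,.0118]
cv2.imwrite("pics/s5.png",cv2.resize(S["color"][110:240,240:420,::-1],None,fx=4.4,fy=4.4,interpolation=cv2.INTER_CUBIC))
cv2.imwrite("pics/t5.png",cv2.resize(T["color"][190:290,220:400,::-1],None,fx=4.4,fy=4.4,interpolation=cv2.INTER_CUBIC))
E
```

```text
time_s: 8.68
position: [0.4339, 0.1321, 0.1086]
tcp_rot: [[0.002, 0.992, 0.129], [0.0, 0.129, -0.992], [-1.0, 0.002, 0.0]]
force: [0.3, 0.8, -4.2]
opening: 0.278
[0.43385875 0.13189996 0.10853645] [[ 1.21443478e-03  9.91698632e-01  1.28578179e-01]
 [ 1.25718427e-04  1.28578121e-01 -9.91699375e-01]
 [-9.99999255e-01  1.22051886e-03  3.14749508e-05]]
```

View pics/s5.png

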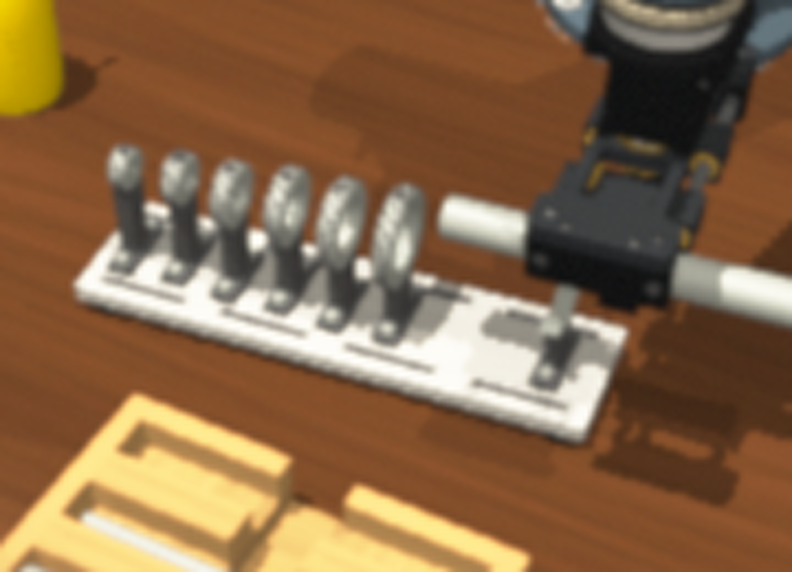

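View pics/t5.png

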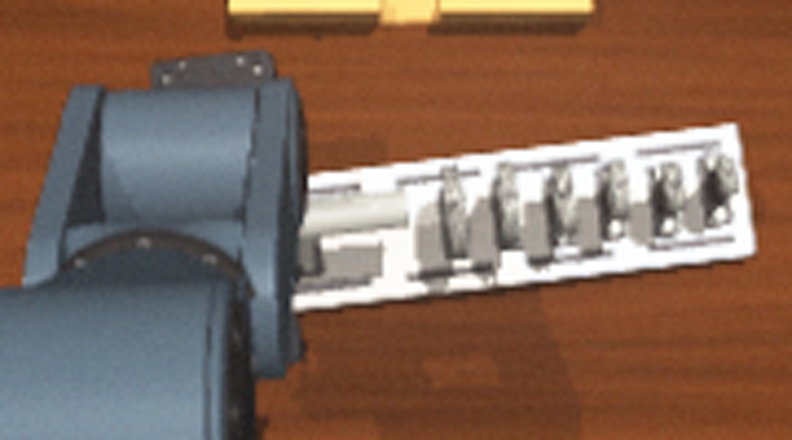

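```bash
python3 - <<'E'
from ov import *
from rig import bot
S=bot.capture("scene");T=bot.capture("top")
st=bot.read_state();P=st["position"];R=st["tcp_rot"];yaw=np.arctan2(R[1,1],R[0,1]);print(P,yaw,st["opening"])
z=P[2]+.0086;r=.0125
def edges(c):
    ax=np.array([-np.sin(yaw),np.cos(yaw),0]);xl=np.array([np.cos(yaw),np.sin(yaw),0])
    m=np.array([P[0],P[1],z])-ax*.095;v=c["pose"][:3,3]-m;a=np.array([v@xl,v[2]]);a/=np.linalg.norm(a);n=np.array([-a[1],a[0]])
    return [((s*r*n[0],-.104,z+s*r*n[1]),(s*r*n[0],-.075,z+s*r*n[1])) for s in(1,-1)]+[((s*.007,-.1075,z+(.0095 if c is T else .0)),(s*.009,-.1075,z+(.0095 if c is T else .0))) for s in (1,-1)][:0]
for nm,cs in(("S",[S]),("T",[T])):
    p,e,n=fit(cs,[edges(c) for c in cs],[P[0],P[1],yaw],R=2.5)
    d=p[:2]-P[:2];print(nm,e,n,"lat mm",1e3*(d[0]*np.cos(yaw)+d[1]*np.sin(yaw)),"yaw",p[2])
E
```

```text
[0.43344711 0.13179252 0.10849537] 0.12908013786481162 0.27917545628287066
S nan 0 lat mm -15.02146764595813 yaw -3.007890893854249
T nan 0 lat mm 55.13731553503476 yaw -0.7800694767518732
  return _methods._mean(a, axis=axis, dtype=dtype,
  ret = ret.dtype.type(ret / rcount)
```

```bash
cat > rv.py <<'E'
from ov import *
from rig import bot
def view(box_s,box_t,tag,f=7,g=(.4492,.0016,.13),dz=.0086,off=0.,rings=True):
    st=bot.read_state();P=st["position"];R=st["tcp_rot"];yaw=np.arctan2(R[1,1],R[0,1])
    for nm,b in(("scene",box_s),("top",box_t)):
        if b is None: continue
        c=bot.capture(nm);x0,y0,x1,y1=b
        im=cv2.resize(c["color"][y0:y1,x0:x1,::-1],None,fx=f,fy=f,interpolation=cv2.INTER_CUBIC)
        def dr(Q,col,cl=False):
            q=(proj(c,Q)-[x0,y0]+.5)*f-.5;cv2.polylines(im,[np.round(q*16).astype(np.int32)],cl,col,1,cv2.LINE_AA,4)
        th=np.linspace(0,2*np.pi,60);z=P[2]+dz
        ends=[place([P[0],P[1],yaw],np.c_[.0125*np.cos(th),0*th+off+s*.1075,z+.0125*np.sin(th)]) for s in(-1,1)]
        hull=cv2.convexHull(np.vstack([proj(c,e) for e in ends]).astype(np.float32))[:,0]
        q=(hull-[x0,y0]+.5)*f-.5;cv2.polylines(im,[np.round(q*16).astype(np.int32)],True,(255,0,0),1,cv2.LINE_AA,4)
        dr(ends[0],(255,0,0),True)
        if rings:
            for bb,yy in zip([40,33,26.5],[0,36,72]): dr(place(g,np.c_[(bb/2000+.011)*np.cos(th),0*th-yy/1000,.09+(bb/2000+.011)*np.sin(th)]),(0,0,255),True);dr(place(g,np.c_[bb/2000*np.cos(th),0*th-yy/1000,.09+bb/2000*np.sin(th)]),(0,160,255),True)
        cv2.imwrite(f"pics/{tag}_{nm}.png",im)
    d=np.array(P[:2])-np.array(g[:2]);print("local x,y mm",1e3*(d[0]*np.cos(g[2])+d[1]*np.sin(g[2])),1e3*(-d[0]*np.sin(g[2])+d[1]*np.cos(g[2])),"z",P[2]*1e3+dz*1e3,"yaw",yaw,"F",st["force"],"op",st["opening"],"t",st["time_s"])
E
python3 -c "
from rv import view
view((310,130,390,200),(270,210,350,270),'a')"
```

```text
local x,y mm 1.257428232362863 131.13605210583307 z 117.09536692603852 yaw 0.12908013786481162 F [ 0.37530566 -0.44527589 -3.47486985] op 0.27917545628287066 t 8.8833
```

View pics/a_scene.png

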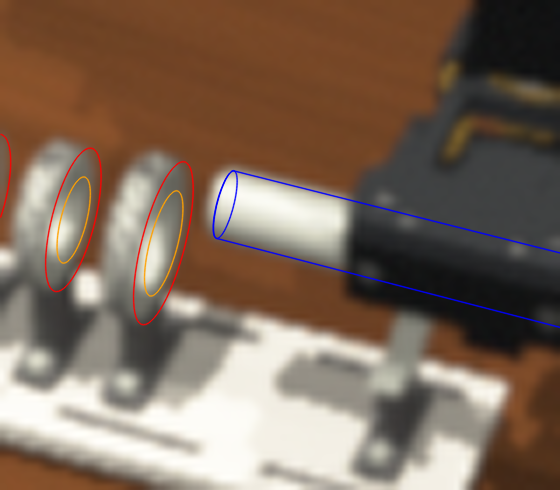

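View pics/a_top.png

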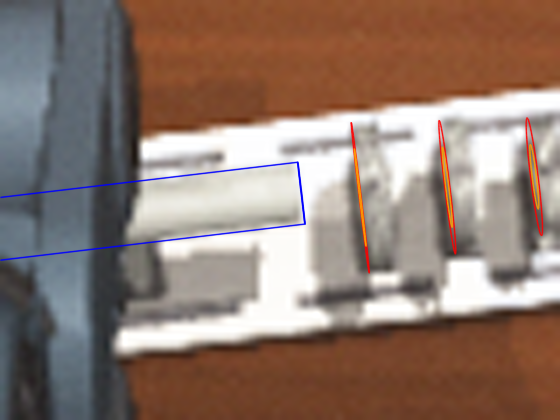

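```bash
python3 -m inch '{"dp":[[5,-0.3,0],[7,-0.5,0],[6,-0.5,0],[3.5,0,0],[1.5,0,3],[0,0,4],[0,0,3],[0,0,0],[0,0,0],[0,0,0]],"yaw":[0,0,0,0,0,0,0,0,0,0]}' 10
python3 -c "
from rv import view
view((310,130,390,200),(270,210,350,270),'b')"
```

```text
time_s: 9.82
position: [0.433, 0.1216, 0.0858]
tcp_rot: [[0.0, 0.992, 0.129], [0.0, 0.129, -0.992], [-1.0, 0.0, -0.0]]
force: [-0.8, 0.7, -3.9]
opening: 0.277
local x,y mm -0.5612386688322469 121.05485342878096 z 94.35285583286989 yaw 0.12904916548894188 F [-0.75867373  0.65967222 -3.91512298] op 0.27719024624885885 t 9.8167
```

View pics/b_scene.png

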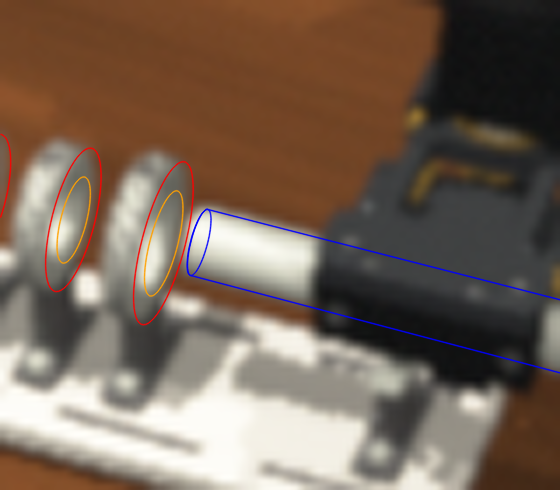

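View pics/b_top.png

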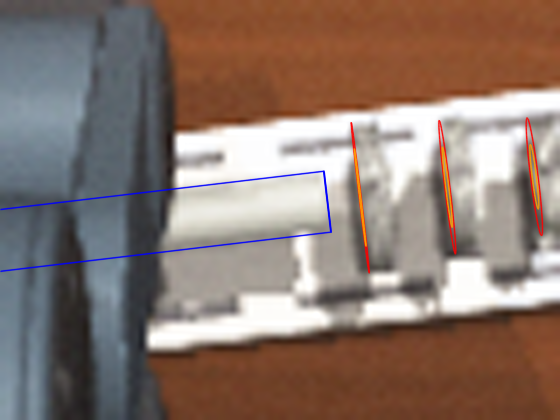

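The scene and top overlays agree that the rod nose is centred on ring 1 to within about 2 mm, against 7.5 mm of play. Feeding in.

```bash
python3 -m inch '{"dp":[[0,0.1,3],[0,0.1,5],[0,0.1,5],[0,0.1,5],[0,0.1,5],[0,0.1,5],[0,0,5],[0,0,5],[0,0,4],[0,0,3],[0,0,0],[0,0,0]],"yaw":[0,0,0,0,0,0,0,0,0,0,0,0]}' 10
python3 -c "
from rv import view
view((310,130,390,200),(270,210,350,270),'c')"
```

```text
time_s: 10.92
position: [0.4392, 0.077, 0.0856]
tcp_rot: [[-0.0, 0.992, 0.129], [0.0, 0.129, -0.992], [-1.0, -0.0, -0.0]]
force: [0.1, -0.1, -3.9]
opening: 0.28
local x,y mm -0.1500713970774628 76.04615823615164 z 94.15725007399887 yaw 0.12894336370837742 F [ 0.06963418 -0.06795481 -3.85723828] op 0.27953847521466674 t 10.9167
```

View pics/c_scene.png

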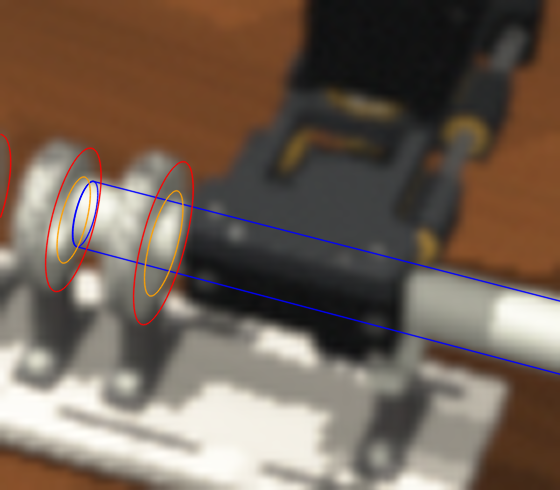

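View pics/c_top.png

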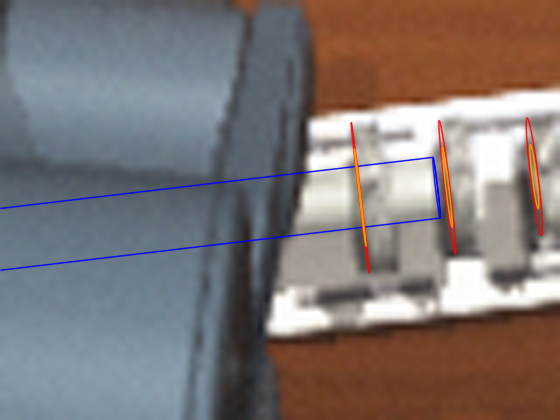

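```bash
python3 -m inch '{"dp":[[1,0.1,0],[2,0,0],[1.2,0,0],[0,0,1],[0,0,2],[0,0,2],[0,0,2],[0,0,2],[0,0,1],[0,0,0],[0,0,0]],"yaw":[0,0,0,0,0,0,0,0,0,0,0]}' 10
python3 -c "
from rv import view
view(None,None,'c')"
```

```text
time_s: 11.93
position: [0.4406, 0.0671, 0.0814]
tcp_rot: [[0.0, 0.992, 0.129], [0.0, 0.129, -0.992], [-1.0, 0.0, -0.0]]
force: [0.3, -0.5, -3.1]
opening: 0.279
local x,y mm -0.026922437542979683 66.05938454830144 z 89.9909702915693 yaw 0.12914774869735776 F [ 0.30162659 -0.54435563 -3.08311801] op 0.27898908524227145 t 11.9333
```

```bash
python3 -m inch '{"dp":[[0,0,2],[0,0,3],[0,0,4],[0,0,4],[0,0,4],[0,0,4],[0,0,3],[0,0,2],[0,0,0],[0,0,0],[0,0,0]],"yaw":[0,0,0,0,0,0,0,0,0,0,0]}' 10
python3 -c "
from rv import view
view((290,130,370,200),(300,210,380,270),'d')"
```

```text
time_s: 12.85
position: [0.4438, 0.0415, 0.0814]
tcp_rot: [[-0.0, 0.992, 0.129], [0.0, 0.129, -0.992], [-1.0, -0.0, -0.0]]
force: [0.1, 0.3, -4.6]
opening: 0.275
local x,y mm -0.16674569901598424 40.281288235942796 z 89.9540063827101 yaw 0.12946033534456683 F [ 0.06013901  0.25000293 -4.59315786] op 0.27501562691477377 t 12.85
```

View pics/d_scene.png

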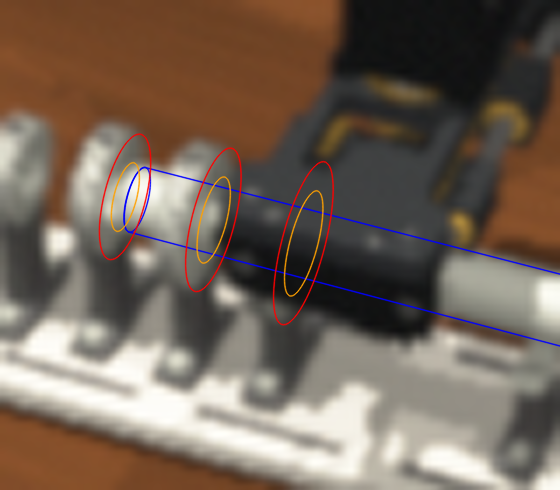

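View pics/d_top.png

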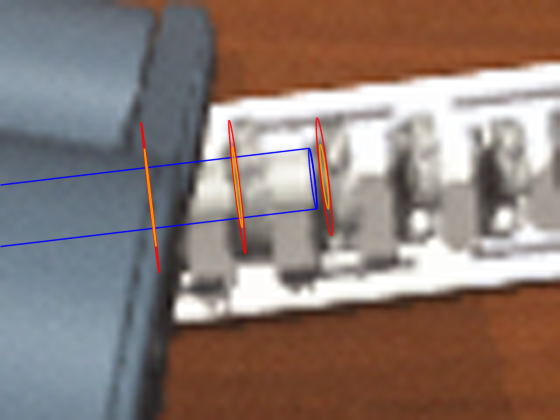

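```bash
python3 -m inch '{"dp":[[0,0.2,1],[0,0,1],[0,0,1],[0,0,0.7],[0,0,0.7],[0,0,0.7],[0,0,0]],"yaw":[0,0,0,0,0,0,0]}' 10
python3 -c "
from rv import view
view(None,None,'c')"
```

```text
time_s: 13.53
position: [0.4445, 0.0366, 0.0813]
tcp_rot: [[-0.001, 0.992, 0.129], [0.0, 0.129, -0.992], [-1.0, -0.0, -0.001]]
force: [0.0, 1.3, -3.7]
opening: 0.272
local x,y mm -0.08602149473267359 35.28458444094662 z 89.90856299707059 yaw 0.129178733135449 F [ 0.02649368  1.33426527 -3.71077131] op 0.27193217766806976 t 13.5333
```

```bash
python3 -m inch '{"dp":[[0,0,0.5],[0,0,0.5],[0,0,0.5],[0,0,0.5],[0,0,0]],"yaw":[0,0,0,0,0]}' 10
python3 -c "
from rv import view
view(None,None,'c')"
```

```text
time_s: 13.95
position: [0.4449, 0.0343, 0.0813]
tcp_rot: [[-0.0, 0.992, 0.129], [-0.0, 0.129, -0.992], [-1.0, -0.0, -0.0]]
force: [-1.2, 0.2, -4.8]
opening: 0.277
local x,y mm -0.009045964128955551 32.95656325477353 z 89.923561419905 yaw 0.12920534561567745 F [-1.15441578  0.20063017 -4.84896299] op 0.27670165554508086 t 13.95
```

```bash
python3 -m inch '{"dp":[[0,0,0.6],[0,0,0.6],[0,0,0.6],[0,0,0.6],[0,0,0.6],[0,0,0]],"yaw":[0,0,0,0,0,0]}' 10
python3 -c "
from rv import view
view(None,None,'c')"
```

```text
time_s: 14.45
position: [0.4454, 0.0314, 0.0813]
tcp_rot: [[-0.0, 0.992, 0.129], [0.0, 0.129, -0.992], [-1.0, -0.0, -0.0]]
force: [-1.5, -0.9, -4.1]
opening: 0.279
local x,y mm 0.07329086690801168 29.99635149429182 z 89.93946748396517 yaw 0.12933412324270707 F [-1.54987955 -0.87940436 -4.09397745] op 0.27860328864402545 t 14.45
```

```bash
python3 -m inch '{"dp":[[0,-0.2,0.7],[0,0,0.8],[0,0,0.8],[0,0,0.8],[0,0,0.8],[0,0,0.8],[0,0,0.8],[0,0,0]],"yaw":[0,0,0,0,0,0,0,0]}' 10
python3 -c "
from rv import view
view((290,130,370,200),(300,210,380,270),'e')"
```

```text
time_s: 15.12
position: [0.4461, 0.0258, 0.0814]
tcp_rot: [[0.0, 0.992, 0.129], [-0.0, 0.129, -0.992], [-1.0, 0.0, 0.0]]
force: [-0.9, -1.0, -3.8]
opening: 0.279
local x,y mm 0.015838936259438257 24.378209779898206 z 89.96257155125514 yaw 0.1294093585333401 F [-0.94230273 -1.01576065 -3.75190388] op 0.27903533789563867 t 15.1167
```

View pics/e_scene.png

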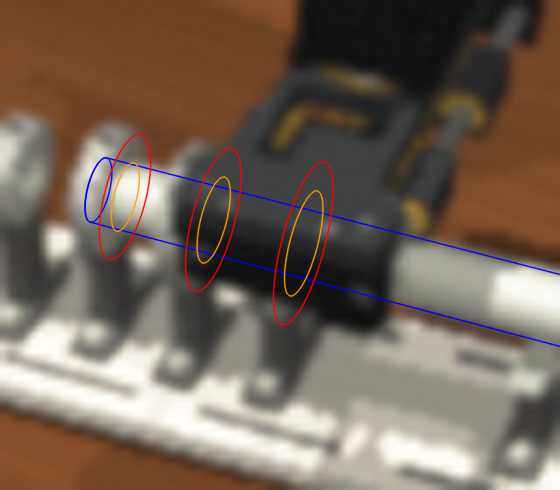

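View pics/e_top.png

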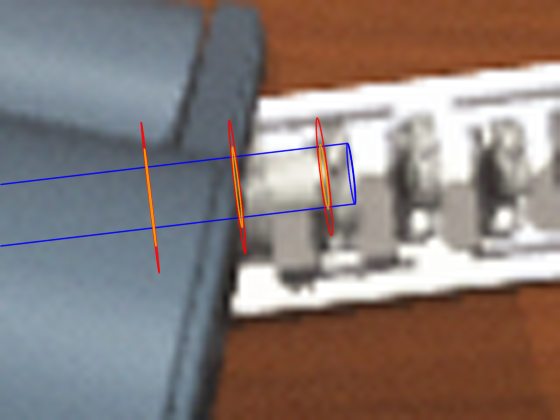

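```bash
python3 -m inch '{"dp":[[0,-0.1,0.7],[0,0,0.9],[0,0,0.9],[0,0,0.9],[0,0,0.9],[0,0,0.9],[0,0,0.9],[0,0,0.9],[0,0,0.6],[0,0,0]],"yaw":[0,0,0,0,0,0,0,0,0,0]}' 10
python3 -c "
from rv import view
view((290,130,370,200),(300,210,380,270),'f')"
```

```text
time_s: 16.05
position: [0.4469, 0.0183, 0.0814]
tcp_rot: [[0.0, 0.992, 0.129], [-0.0, 0.129, -0.992], [-1.0, 0.0, 0.0]]
force: [-0.8, -0.0, -3.4]
opening: 0.279
local x,y mm -0.11907151678301796 16.818538294053127 z 89.96855069082444 yaw 0.12941929105488473 F [-0.81501249 -0.04171744 -3.36067579] op 0.2792887415318029 t 16.05
```

View pics/f_top.png

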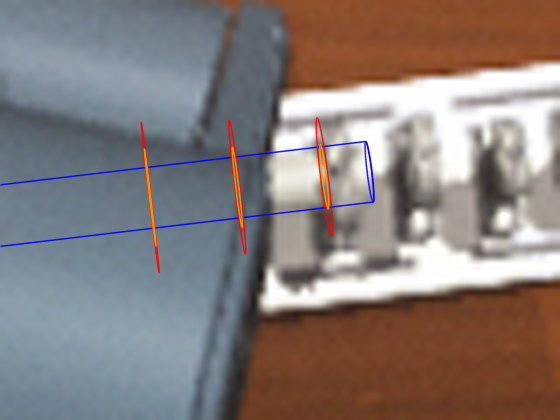

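```bash
python3 -m inch '{"dp":[[0.5,0,0],[0.7,0,0],[0.7,0,0],[0.7,0,0],[0.7,0,0],[0.7,0,0],[0,0,0]],"yaw":[0,0,0,0,0,0,0]}' 10
python3 -c "
from rv import view
view((280,120,420,230),None,'g',f=5.5)"
```

```text
time_s: 16.73
position: [0.4468, 0.0185, 0.0773]
tcp_rot: [[-0.0, 0.992, 0.129], [0.0, 0.129, -0.992], [-1.0, -0.0, -0.0]]
force: [-0.4, 1.3, -2.6]
opening: 0.278
local x,y mm -0.22185321565632066 17.028702815715032 z 85.8972548753713 yaw 0.12954978875259493 F [-0.44942895  1.31993287 -2.55871108] op 0.2775081923279351 t 16.7333
```

View pics/g_scene.png

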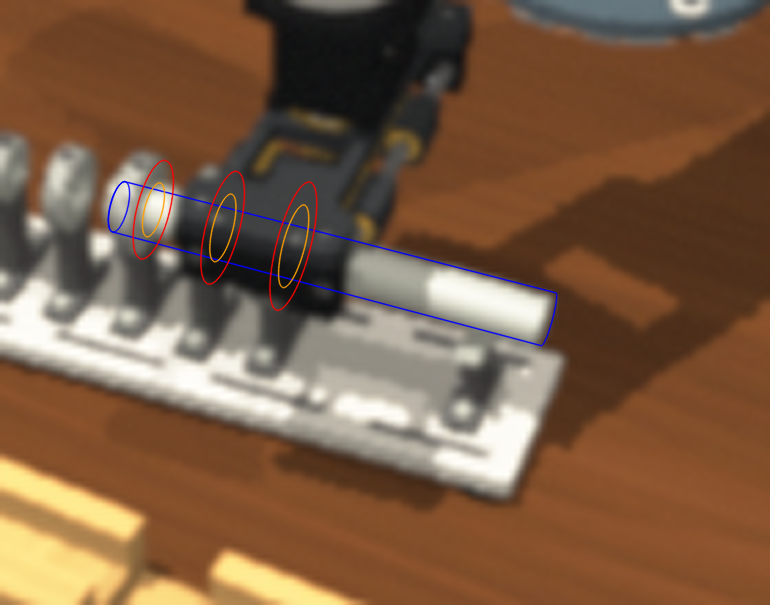

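```bash
python3 -m inch '{"dp":[[0.5,0,0],[0.6,0,0],[0.6,0,0],[0.6,0,0],[0.6,0,0],[0.4,0,0],[0,0,0]],"yaw":[0,0,0,0,0,0,0]}' 10
python3 -c "
from rv import view
view((280,120,420,230),None,'g2',f=5.5)"
```

```text
time_s: 17.37
position: [0.4469, 0.0185, 0.0739]
tcp_rot: [[-0.0, 0.992, 0.129], [0.0, 0.129, -0.992], [-1.0, -0.0, -0.0]]
force: [-0.6, 0.6, -2.3]
opening: 0.278
local x,y mm -0.14447441983937323 17.018615941785285 z 82.5466808458345 yaw 0.12956034131974467 F [-0.57848676  0.60345153 -2.28030362] op 0.27750393092717635 t 17.3667
```

View pics/g2_scene.png

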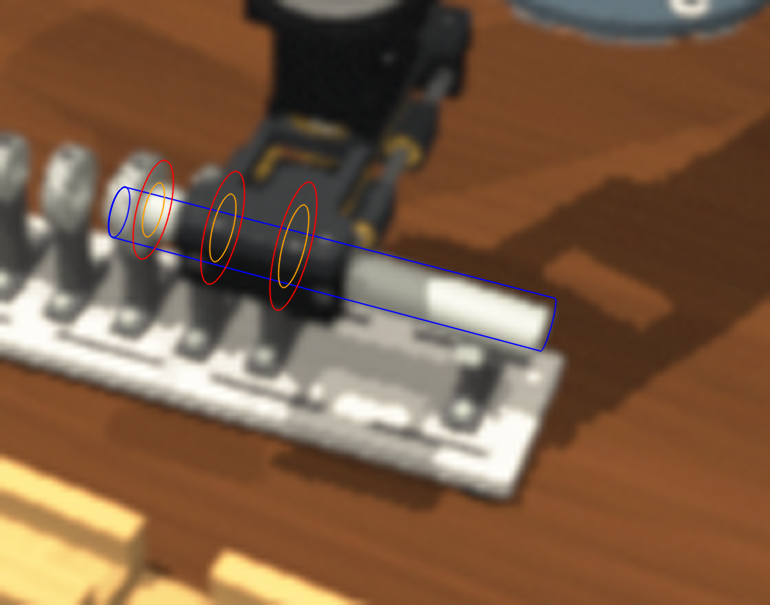

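```bash
cat > tail.py <<'E'
from ov import *
from rig import bot
import sys
def tail(g=(.4492,.0016,.13)):
    st=bot.read_state();P=st["position"];c=bot.capture("scene")
    im=cv2.GaussianBlur(c["color"].astype(np.float32),(0,0),.6).mean(2)
    # scan columns perpendicular: predicted axis points
    yl=float(sys.argv[1]) if len(sys.argv)>1 else 60.
    y1=float(sys.argv[2]) if len(sys.argv)>2 else 115.
    for y in np.arange(yl,y1,8)/1000:
        q=proj(c,place(g,[(0,y,.085),(0,y+.001,.085)]));d=q[1]-q[0];n=np.array([-d[1],d[0]]);n/=np.linalg.norm(n);n*=np.sign(n[1])
        s=np.arange(-10,10,.1);v=map_coordinates(im,[q[0,1]+s*n[1],q[0,0]+s*n[0]],order=1);gr=np.gradient(v,.1)
        i=gr.argmax();j=i+gr[i:].argmin()
        mid=q[0]+n*(s[i]+s[j])/2
        # height (in vertical plane x_local=0) matching mid
        hs=np.linspace(.05,.11,601);Q=proj(c,place(g,np.c_[0*hs,0*hs+y,hs]));k=((Q-mid)@n);h=np.interp(0,k[::-1],hs[::-1])
        print(f"y{y*1e3:.0f} edges {s[i]:.2f} {s[j]:.2f} w {s[j]-s[i]:.2f} axis z {h*1e3:.1f}")
    cv2.imwrite("pics/tail.png",cv2.resize(c["color"][150:200,300:390,::-1],None,fx=8,fy=8,interpolation=cv2.INTER_CUBIC))
tail()
E
python3 tail.py
```

```text
y60 edges -3.50 3.10 w 6.60 axis z 85.7
y68 edges -3.20 3.00 w 6.20 axis z 85.3
y76 edges -3.00 4.20 w 7.20 axis z 82.9
y84 edges -3.10 4.50 w 7.60 axis z 82.6
y92 edges -2.80 5.40 w 8.20 axis z 80.5
y100 edges -2.60 5.60 w 8.20 axis z 79.8
y108 edges -2.40 6.10 w 8.50 axis z 78.6
```

View pics/tail.png

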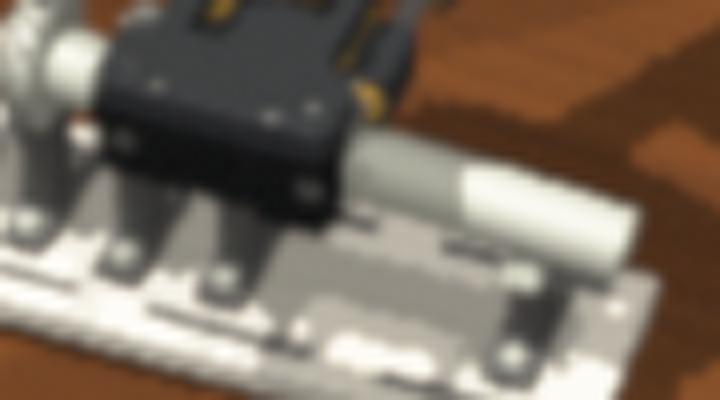

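The image shows the tail pitching down about 4° towards the rest while ring 3 holds the nose, as intended. Lowering the last millimetre and letting go.

```bash
python3 -m inch '{"dp":[[0.4,0,0],[0.4,0,0],[0.2,0,0],[0,0,0]],"yaw":[0,0,0,0]}' 10
python3 -m inch '{"dp":[[0,0,0],[0,0,0],[0,0,0],[0,0,0],[0,0,0],[0,0,0]],"yaw":[0,0,0,0,0,0]}' 46
python3 tail.py 60
```

```text
time_s: 17.8
position: [0.4469, 0.0184, 0.0731]
tcp_rot: [[0.0, 0.992, 0.129], [0.0, 0.129, -0.992], [-1.0, 0.0, -0.0]]
force: [-1.4, 2.1, -0.8]
opening: 0.275
time_s: 18.3
position: [0.447, 0.0183, 0.0731]
tcp_rot: [[0.0, 0.992, 0.129], [-0.0, 0.129, -0.992], [-1.0, 0.0, 0.0]]
force: [0.3, 0.1, 0.0]
opening: 0.518
y60 edges -2.70 2.70 w 5.40 axis z 85.0
y68 edges -2.20 4.00 w 6.20 axis z 81.9
y76 edges -2.30 5.00 w 7.30 axis z 80.3
y84 edges -2.00 5.20 w 7.20 axis z 79.4
y92 edges -2.60 5.40 w 8.00 axis z 80.1
y100 edges -2.30 5.90 w 8.20 axis z 78.8
y108 edges -2.10 6.90 w 9.00 axis z 76.7
```

View pics/tail.png

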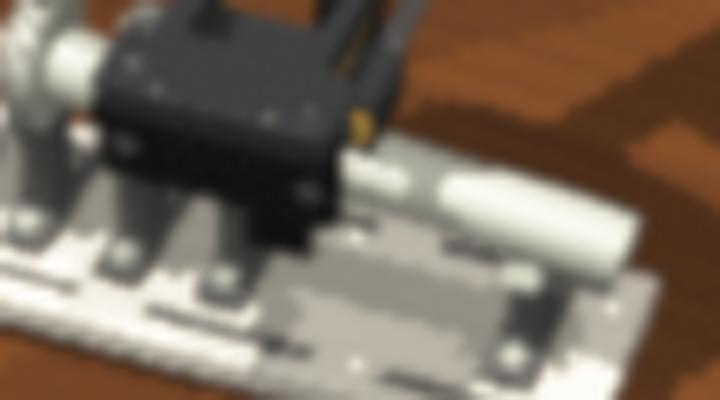

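```bash
python3 -m inch '{"dp":[[0,0,-3],[0,0,-6],[1,0,-8],[1,0,-8],[1,0,-8],[1,0,-6],[0,0,-4],[0,0,0],[0,0,0],[0,0,0]],"yaw":[0,0,0,0,0,0,0,0,0,0]}' 46
python3 -c "
from rv import view
view((280,120,420,230),None,'h',f=5.5,rings=False)"
```

```text
time_s: 19.18
position: [0.4415, 0.061, 0.0691]
tcp_rot: [[0.0, 0.992, 0.129], [-0.0, 0.129, -0.992], [-1.0, 0.0, 0.0]]
force: [0.5, 0.1, -0.4]
opening: 0.526
local x,y mm 0.04347424647339979 59.92408366005354 z 77.66646090223068 yaw 0.1296399584422273 F [ 0.45365014  0.11975498 -0.40950439] op 0.5260356398941196 t 19.1833
```

View pics/h_scene.png

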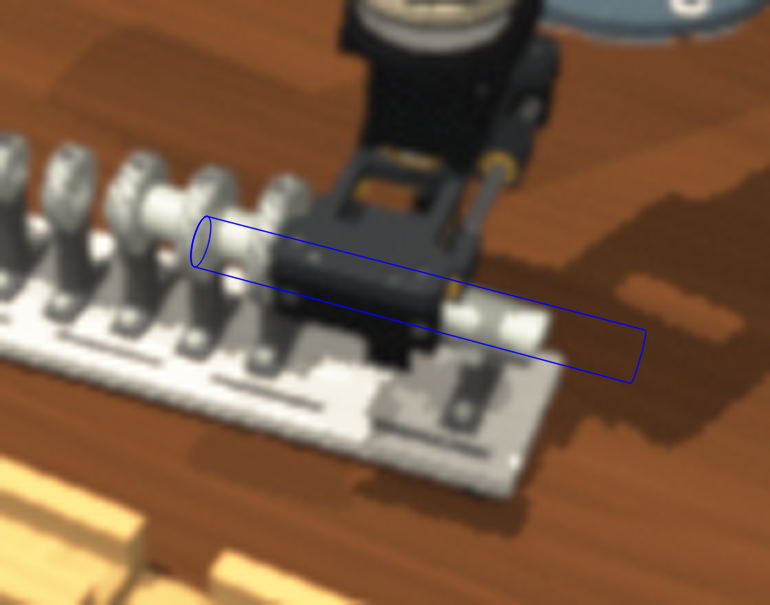

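Rod lies through rings 1–3 with its tail on the rest (tail end at about (545,330) in the crop). Re-gripping 60 mm before the mouth.

```bash
python3 -m inch '{"dp":[[0,0,0],[0,0,0],[0,0,0],[0,0,0],[0,0,0],[0,0,0],[0,0,0],[0,0,0]],"yaw":[0,0,0,0,0,0,0,0]}' 10
python3 -m inch '{"dp":[[-0.6,0,0],[-0.8,0,0],[-0.8,0,0],[-0.8,0,0],[-0.8,0,0],[-0.8,0,0],[0,0,0],[0,0,0]],"yaw":[0,0,0,0,0,0,0,0]}' 10
```

```text
time_s: 19.9
position: [0.4412, 0.061, 0.069]
tcp_rot: [[-0.0, 0.992, 0.129], [-0.0, 0.129, -0.992], [-1.0, -0.0, 0.0]]
force: [0.1, -1.4, 0.8]
opening: 0.276
time_s: 20.57
position: [0.4412, 0.0611, 0.0736]
tcp_rot: [[-0.0, 0.992, 0.129], [0.0, 0.129, -0.992], [-1.0, -0.0, -0.0]]
force: [-0.6, -0.5, -3.7]
opening: 0.279
```

```bash
python3 -m inch '{"dp":[[-0.8,0,0],[-0.8,0,0],[-0.8,0,0],[-0.8,0,0],[-0.8,0,0],[-0.8,0,0],[-0.8,0,0],[0,0,0],[0,0,0]],"yaw":[0,0,0,0,0,0,0,0,0]}' 10
python3 -m inch '{"dp":[[0,0,0.6],[0,0,0.8],[0,0,0.8],[0,0,0.8],[0,0,0.8],[0,0,0.8],[0,0,0.8],[0,0,0.6],[0,0,0]],"yaw":[0,0,0,0,0,0,0,0,0]}' 10
python3 -c "
from rv import view
view(None,None,'h')"
```

```text
time_s: 21.32
position: [0.4413, 0.0611, 0.0793]
tcp_rot: [[0.0, 0.992, 0.129], [-0.0, 0.129, -0.992], [-1.0, 0.0, 0.0]]
force: [-0.2, -0.3, -3.0]
opening: 0.277
time_s: 22.07
position: [0.4421, 0.055, 0.0792]
tcp_rot: [[-0.0, 0.992, 0.129], [-0.0, 0.129, -0.992], [-1.0, -0.0, 0.0]]
force: [-0.0, -0.4, -3.6]
opening: 0.274
local x,y mm -0.15216804888257013 53.83143064806653 z 87.84210731840251 yaw 0.12933110896559777 F [-0.04135533 -0.36295271 -3.56623006] op 0.2735060935827966 t 22.0667
```

```bash
python3 -m inch '{"dp":[[0,0.1,0.6],[0,0,0.8],[0,0,0.8],[0,0,0.8],[0,0,0.8],[0,0,0.8],[0,0,0.6],[0,0,0]],"yaw":[0,0,0,0,0,0,0,0]}' 10
python3 -m inch '{"dp":[[0,0,0.5],[0,0,0.5],[0,0,0.5],[0,0,0]],"yaw":[0,0,0,0]}' 10
python3 -c "
from rv import view
view(None,None,'h')"
```

```text
time_s: 22.73
position: [0.4429, 0.0498, 0.0792]
tcp_rot: [[0.0, 0.992, 0.129], [-0.0, 0.129, -0.992], [-1.0, -0.0, 0.0]]
force: [-0.1, -0.4, -3.9]
opening: 0.275
time_s: 23.07
position: [0.4431, 0.0484, 0.0793]
tcp_rot: [[0.0, 0.992, 0.129], [-0.0, 0.129, -0.992], [-1.0, 0.0, 0.0]]
force: [-0.4, 0.2, -4.0]
opening: 0.277
local x,y mm -0.011777515855277039 47.19789466016324 z 87.86202685327855 yaw 0.12942002192556473 F [-0.42568327  0.24028161 -3.99894687] op 0.27738316714686023 t 23.0667
```

```bash
python3 -m inch '{"dp":[[0,0,0.5],[0,0,0.5],[0,0,0.5],[0,0,0.5],[0,0,0]],"yaw":[0,0,0,0,0]}' 10
python3 -m inch '{"dp":[[0,0,0.4],[0,0,0.4],[0,0,0]],"yaw":[0,0,0]}' 10
```

```text
time_s: 23.48
position: [0.4433, 0.0464, 0.0792]
tcp_rot: [[0.0, 0.992, 0.129], [-0.0, 0.129, -0.992], [-1.0, -0.0, 0.0]]
force: [-1.0, -0.2, -4.4]
opening: 0.281
time_s: 23.73
position: [0.4434, 0.0457, 0.0792]
tcp_rot: [[0.0, 0.992, 0.129], [-0.0, 0.129, -0.992], [-1.0, 0.0, 0.0]]
force: [0.2, 0.3, -4.4]
opening: 0.276
```

```bash
python3 -m inch '{"dp":[[0,0,0.4],[0,0,0.4],[0,0,0]],"yaw":[0,0,0]}' 10
```

```text
time_s: 23.98
position: [0.4435, 0.0449, 0.0793]
tcp_rot: [[0.0, 0.992, 0.129], [-0.0, 0.129, -0.992], [-1.0, 0.0, 0.0]]
force: [-0.9, 0.4, -4.1]
opening: 0.278
```

```bash
python3 -m inch '{"dp":[[0,0,0.4],[0,0,0.4],[0,0,0]],"yaw":[0,0,0]}' 10
```

```text
time_s: 24.23
position: [0.4436, 0.0441, 0.0793]
tcp_rot: [[0.0, 0.992, 0.129], [-0.0, 0.129, -0.992], [-1.0, 0.0, 0.0]]
force: [0.4, -0.2, -4.2]
opening: 0.277
```

```bash
python3 -m inch '{"dp":[[0,0,0.4],[0,0,0.4],[0,0,0]],"yaw":[0,0,0]}' 10
```

```text
time_s: 24.48
position: [0.4433, 0.0438, 0.0792]
tcp_rot: [[-0.001, 0.992, 0.129], [0.001, 0.129, -0.992], [-1.0, -0.001, -0.001]]
force: [-0.2, 3.9, -4.0]
opening: 0.279
```

Axial force has risen to 3.9 N with the motion stalling, close to the expected stop. One small confirming nudge.

```bash
python3 -m inch '{"dp":[[0,0,0.3],[0,0,0.3],[0,0,0]],"yaw":[0,0,0]}' 10
python3 -c "
from rv import view
view((280,120,420,230),(300,210,380,270),'k',f=5.5,off=-.0430)"
```

```text
time_s: 24.73
position: [0.4431, 0.0436, 0.0792]
tcp_rot: [[-0.001, 0.992, 0.129], [0.001, 0.129, -0.992], [-1.0, -0.001, -0.001]]
force: [-0.6, 7.0, -3.0]
opening: 0.281
local x,y mm -0.622493254629191 42.464833788069 z 87.78702074500836 yaw 0.12896246004389092 F [-0.58760939  6.98703929 -2.99142084] op 0.28133621880905585 t 24.7333
```

View pics/k_scene.png

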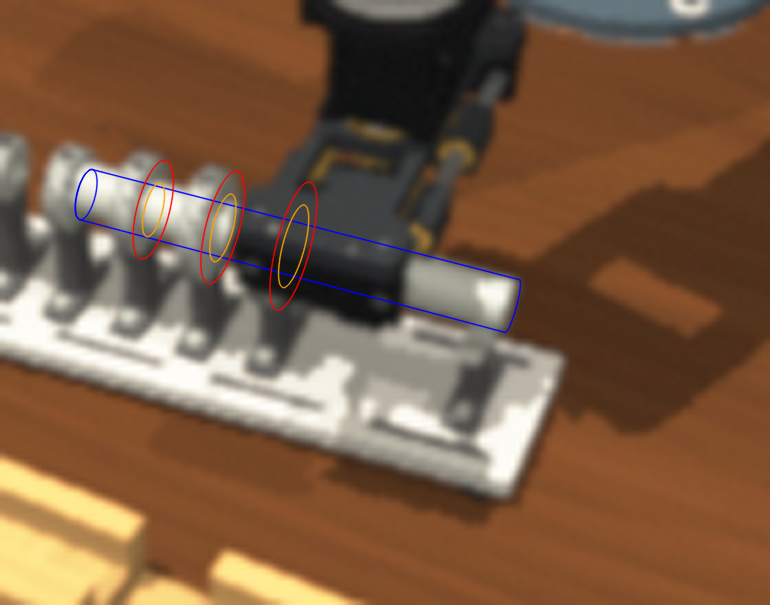

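View pics/k_top.png

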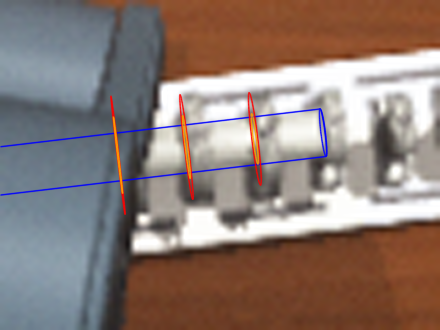

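```bash
python3 -m inch '{"dp":[[0.6,0,-0.2],[0.7,0,-0.1],[0.7,0,0],[0.7,0,0],[0.7,0,0],[0.6,0,0],[0,0,0]],"yaw":[0,0,0,0,0,0,0]}' 10
python3 -m inch '{"dp":[[0.5,0,0],[0.6,0,0],[0.6,0,0],[0.6,0,0],[0.5,0,0],[0,0,0]],"yaw":[0,0,0,0,0,0]}' 10
```

```text
time_s: 25.42
position: [0.4431, 0.0438, 0.0752]
tcp_rot: [[-0.001, 0.992, 0.129], [0.001, 0.129, -0.992], [-1.0, -0.001, -0.001]]
force: [-1.0, 6.2, -2.4]
opening: 0.278
time_s: 25.92
position: [0.4432, 0.0438, 0.0726]
tcp_rot: [[-0.001, 0.992, 0.129], [0.001, 0.129, -0.992], [-1.0, -0.001, -0.001]]
force: [-0.8, 5.9, -1.3]
opening: 0.278
```

```bash
python3 -m inch '{"dp":[[0.5,0,0],[0.5,0,0],[0.4,0,0],[0,0,0]],"yaw":[0,0,0,0]}' 10
python3 tail.py 70 105
```

```text
time_s: 26.25
position: [0.4432, 0.0438, 0.0712]
tcp_rot: [[-0.001, 0.992, 0.129], [0.001, 0.129, -0.992], [-1.0, -0.001, -0.001]]
force: [-0.9, 6.2, -0.8]
opening: 0.281
y70 edges -2.70 3.80 w 6.50 axis z 83.1
y78 edges -2.50 7.10 w 9.60 axis z 77.0
y86 edges -2.20 4.00 w 6.20 axis z 81.9
y94 edges -2.80 4.50 w 7.30 axis z 82.1
y102 edges -1.80 6.50 w 8.30 axis z 76.8
```

View pics/tail.png

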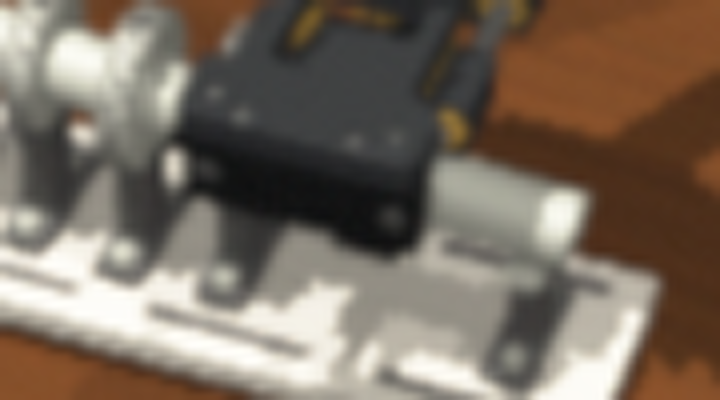

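```bash
python3 -m inch '{"dp":[[0.3,0,0],[0.3,0,0],[0,0,0]],"yaw":[0,0,0]}' 10
python3 -m inch '{"dp":[[0,0,0],[0,0,0],[0,0,0],[0,0,0],[0,0,0],[0,0,0]],"yaw":[0,0,0,0,0,0]}' 46
python3 -c "
from rv import view
view((280,120,420,230),(300,210,380,270),'l',f=5.5,off=-.0430)"
```

```text
time_s: 26.55
position: [0.4433, 0.0438, 0.0707]
tcp_rot: [[-0.001, 0.992, 0.129], [0.001, 0.129, -0.992], [-1.0, -0.0, -0.001]]
force: [-1.1, 6.6, 0.9]
opening: 0.278
time_s: 27.05
position: [0.444, 0.0428, 0.0705]
tcp_rot: [[0.001, 0.992, 0.129], [-0.0, 0.129, -0.992], [-1.0, 0.001, 0.0]]
force: [0.2, -0.4, -0.2]
opening: 0.522
local x,y mm 0.21702953431345512 41.50992490397799 z 79.14670845143371 yaw 0.12938415235112974 F [ 0.15043688 -0.36436147 -0.15265625] op 0.521578329244495 t 27.05
```

View pics/l_scene.png

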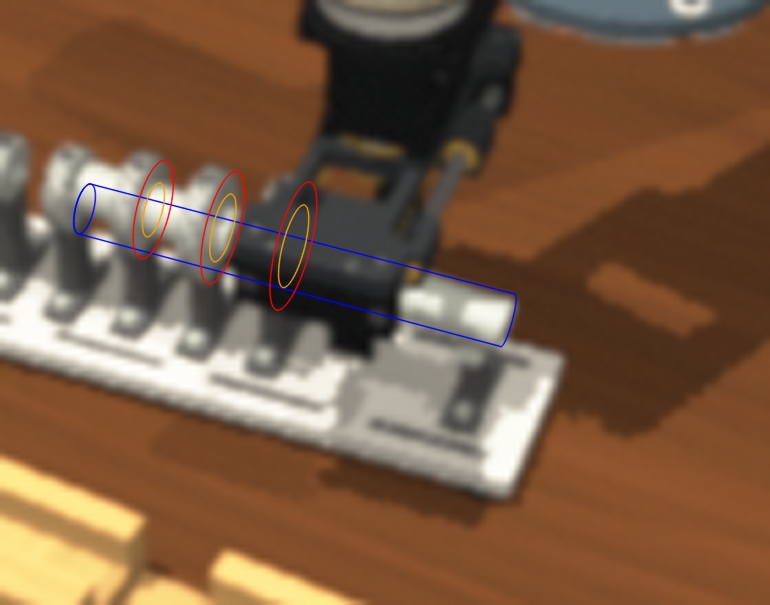

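View pics/l_top.png

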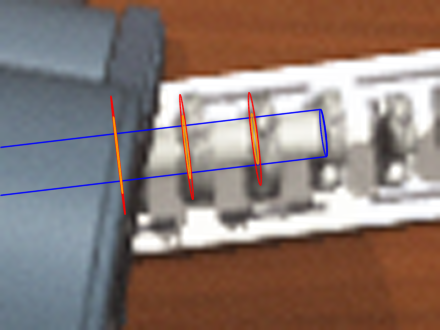

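Released and settled. Withdrawing straight up to look.

```bash
python3 -m inch '{"dp":[[-3,0,0],[-8,0,0],[-15,0,0],[-20,0,0],[-25,0,0],[-25,0,-10],[-25,0,-20],[-20,0,-30],[-10,0,-30],[0,0,-30],[0,0,-20],[0,0,0],[0,0,0],[0,0,0],[0,0,0]],"yaw":[0,0,0,0,0,0,0,0,0,0,0,0,0,0,0]}' 46
python3 - <<'E'
from rig import bot
import cv2
for n,b,f in(("scene",(230,120,410,290),3.5),("top",(265,135,400,270),4.4)):
    c=bot.capture(n)["color"][b[1]:b[3],b[0]:b[2],::-1];cv2.imwrite(f"pics/m_{n}.png",cv2.resize(c,None,fx=f,fy=f,interpolation=cv2.INTER_CUBIC))
E
```

```text
time_s: 28.4
position: [0.4257, 0.1809, 0.2215]
tcp_rot: [[-0.0, 0.992, 0.128], [-0.0, 0.128, -0.992], [-1.0, -0.0, 0.0]]
force: [-0.4, -0.5, -0.7]
opening: 0.527
```

View pics/m_scene.png

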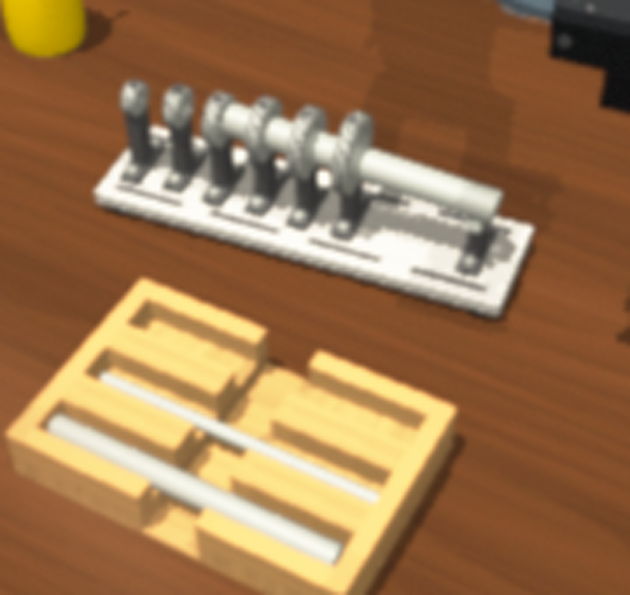

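View pics/m_top.png

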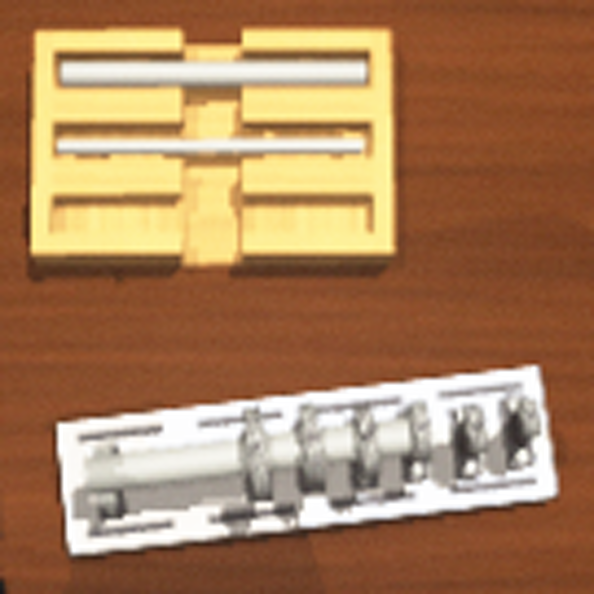

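```bash
python3 - <<'E'
from ov import *
from rig import bot
c=bot.capture("scene");g=(.4492,.0016,.13)
im=cv2.GaussianBlur(c["color"].astype(np.float32),(0,0),.5).mean(2)
# profile along rod axis past tail, at several offsets
for zc in(.074,.078,.082):
    ys=np.arange(.09,.125,.0005);q=proj(c,place(g,np.c_[0*ys,ys,0*ys+zc]));v=map_coordinates(im,[q[:,1],q[:,0]-.7],order=1);d=np.gradient(v)
    i=d.argmin();print(zc,"edge y",ys[i]);w=d<0.3*d[i];print((ys[w]*d[w]).sum()/d[w].sum())
x0,y0,x1,y1=280,130,390,210;f=7
I=cv2.resize(c["color"][y0:y1,x0:x1,::-1],None,fx=f,fy=f,interpolation=cv2.INTER_CUBIC)
th=np.linspace(0,2*np.pi,60)
A=np.radians(5.2);ax=np.array([0,np.cos(A),-np.sin(A)]);up=np.array([0,np.sin(A),np.cos(A)]);ctr=np.array([0,0,.0828])
E=[np.array([ctr+ax*s*.1075+.0125*(np.cos(t)*np.array([1,0,0])+np.sin(t)*up) for t in th]) for s in(-1,1)]
for e in E:
    q=(proj(c,place(g,e))-[x0,y0]+.5)*f-.5;cv2.polylines(I,[np.round(q*16).astype(np.int32)],True,(255,0,0),1,cv2.LINE_AA,4)
h=cv2.convexHull(np.vstack([proj(c,place(g,e)) for e in E]).astype(np.float32))[:,0];q=(h-[x0,y0]+.5)*f-.5;cv2.polylines(I,[np.round(q*16).astype(np.int32)],True,(0,0,255),1,cv2.LINE_AA,4)
cv2.imwrite("pics/n.png",I)
s=bot.read_state();print(s["time_s"])
E
```

```text
0.074 edge y 0.10650000000000001
0.10663753927351155
0.078 edge y 0.10650000000000001
0.10696737210199118
0.082 edge y 0.10750000000000001
0.10776028047066877
28.55
```

View pics/n.png

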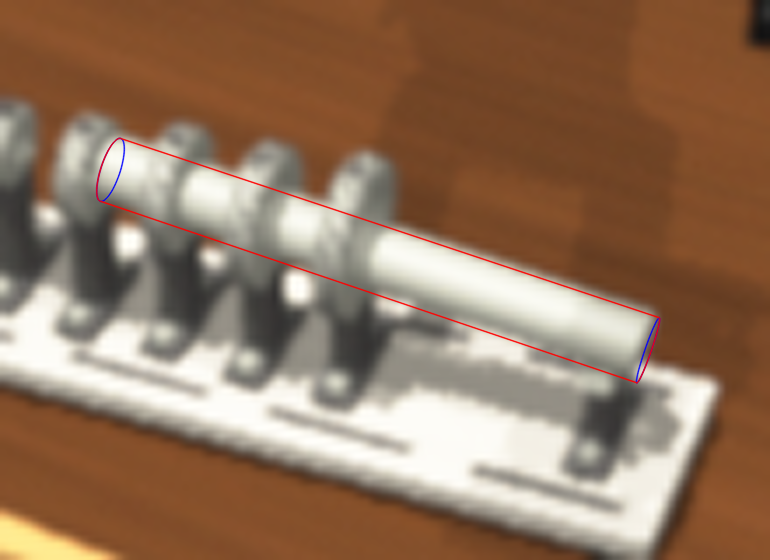

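The tail edge measures 106.6–107.8 mm out of the mouth (107 expected). The rod is in rings 1–3 against ring 4, lying on the rest, and the other rods are in their grooves. Handing in.

```bash
python3 - <<'E'
from rig import bot
c0=bot.capture("top")
import cv2,numpy as np
a=cv2.imread("pics/top0.png").astype(int);b=c0["color"][:,:,::-1].astype(int);d=abs(a-b).max(2)
for n,(x0,y0,x1,y1) in dict(can=(440,150,480,195),sd=(160,175,225,228),bottle=(433,258,480,292)).items(): print(n,(d[y0:y1,x0:x1]>60).mean())
print(bot.hand_in())
E
```

```text
can 0.0
sd 0.16806966618287372
bottle 0.041927409261576974
the job is handed in; nothing more can be done
None
```

```bash
python3 - <<'E'
from rig import bot
import cv2
cv2.imwrite("pics/z.png",bot.capture("top")["color"][:,:,::-1])
E
```

```text
the job is handed in; nothing more can be done
```

I fed the 25 mm rod from groove 1 through rings 1–3 until it came up against ring 4, let go, and handed the job in; no verdict was reported. I re-gripped it once, 60 mm before the mouth. Contact with ring 4 showed about 7 N on the wrist. The job took about 29 s of the 64 s.

**Checks that passed**
- In the last pictures the rod's tail stands 106.6–107.8 mm out of the mouth, against 107 mm expected.
- Its nose is at ring 4, it rests on the V, and it tilts about 5° by the overlay.
- The 10 mm and 18 mm rods are still in grooves 2 and 3.
- The can's image region is unchanged.

**Checks that disagreed**
- **Screwdriver:** comparing the top view before and after showed 17 % of the pixels around it changed. I put this down to the parked arm and its shadow, because neither the gripper nor the rod went near it. I couldn't confirm this, as the camera was locked after hand-in.
- **Bottle:** 4 % of the pixels around it changed. I think this is the same lighting effect, but that is also unconfirmed.

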